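# Turn the parts boxes right way up and pack the repair kit

## Task

Pack the repair kit: the parts boxes with loose lids are lying upside down on the bench, so turn each one over with base and lid held together (the lid must never slide open) and stack them all, lid up, centred and square on the tray's deck. Stand every filter cartridge and the valve block upright on the floor of the tray's well, and leave the multimeter, solder spool and tool cup where they are.

Things in the scene. Friction and masses are not known exactly. Their poses are not given: they have to be found in the camera images.
- box_a (a point): One of two or three alike square two-part boxes (None if absent), 60 x 60 x 48 mm high, 0.2 kg. Starts upside down: 24 mm grey lid underneath, 24 mm black base on top, flush all round. This point is the centre of the whole closed box, fixed to the base; z points from lid to base: up at the start, down once right way up. x, y are square to the sides.
- lid_a (a joint): How far the lid of box_a has slid out from its base, along the box's -z, in m (0 closed, 0.012 fully out; None if absent). It runs freely on four pins with no latch and drops open by its own weight if only the base is held, so grip across the seam, half-way up. Set down, the closed box stands stably on any side; its lid's outer face bears a blank paper label.
- box_b (a point): Like box_a (None if absent): same box, same point and axes.
- lid_b (a joint): How far the lid of box_b has slid out from its base, along the box's -z, in m (0 closed, 0.012 fully out; None if absent).
- box_c (a point): Like box_a (None if absent): same box, same point and axes.
- lid_c (a joint): How far the lid of box_c has slid out from its base, along the box's -z, in m (0 closed, 0.012 fully out; None if absent).
- filter_a_mid (a point): White round filter cartridge, upright on the bench, 42 mm diameter, 52 mm tall, heavy at the foot, about 0.12 kg (None if absent). This point is its centre, 26 mm above its underside; z is its axis, up at the start.
- filter_b_mid (a point): Second filter cartridge, the same (None if absent).
- valve_mid (a point): Aluminium square valve block, upright on the bench, 42 x 42 mm, 52 mm tall, heavy at the foot, about 0.18 kg (None if absent). x and y are square to its sides. This point is its centre, 26 mm above its underside; z is its axis, up at the start.
- tray: Black kit tray fixed to the bench, 110 mm (its x) by 300 mm (its y), floor plate 6 mm thick; it stands turned by up to 0.15 rad. Origin: centre of its underside, z up. At its +y end is the raised square deck for the boxes, at its -y end the walled well for the filters and valve.
- deck (a point): Centre of the top face of the tray's grey square deck, 84 x 84 mm, 12 mm above the bench, open all round. Axes as the tray's.
- well (a point): Centre of the floor (6 mm above the bench) of the tray's open-topped well, inside 50 mm (x) by 148 mm (y), grey walls 5 mm thick rising 20 mm above its floor. It takes the three 42 mm items upright in one row along y, with about 22 mm to spare in all. The deck's centre lies 158 mm from here along +y. Axes as the tray's.
- meter: Yellow multimeter lying on the bench, 180 x 90 x 40 mm: not part of the job. Origin at the centre of its underside.
- spool: Dark steel solder spool, 52 mm diameter, 30 mm high: not part of the job. Origin at the centre of its underside.
- cup: Clear cup with tools in it, 64 mm diameter, 90 mm high (tools to 165 mm): not part of the job. Origin at the centre of its underside.
Not all that is in view belongs to the job. Leave any orange or red look-alike of the part that bears box_c alone.

How it is judged:
By the outcome, as a careful person would: the job done as asked, in the order asked, and still so for the second after the job is handed in, with the robot touching nothing.
Of case_a, case_b, case_c only 2 to 3 are there at a start; the rules pass over those that are not, and their reading is None.
Of filter_a, filter_b, valve only 2 to 3 are there at a start; the rules pass over those that are not, and their reading is None.
At some moment in a run one of filter_a, filter_b, valve may be knocked a few centimetres aside while the robot is not near it.
It also fails if it takes over 210 s, if anything falls off the work surface, if the arm or the gripper's body presses on something with over 40 N, if the wrist force passes 120 N, or if a joint passes its speed limit or range.

## Robot

A 6-joint arm with a two-finger parallel gripper is mounted at the origin on the work surface. World frame = base frame: x ahead of the robot, y to its left, z up, the work surface at z = 0. Lengths are in m, angles in rad, forces in N, time in s.
With the tool pointing down it reaches from about 0.35 to 0.95 m from the base axis. Payload 17.4 kg.
Tool frame: the origin (TCP) lies midway between the tips of the shut fingers; the grasp point (between the pads) lies 19 mm behind it; z points along the fingers, y is the line along which they close (so a half turn about z gives the same grasp; the last joint's range is limited). The gripper opens to 93 mm and grips with 3 to 60 N. Pads are 15 mm wide; open, the fingers measure 128 mm over their backs; the gripper's body (75 mm by 188 mm) begins 65 mm behind the grasp point.
Start: joints at [-1.178, 0.116, 1.442, -0, 1.584, -0.038], TCP at [0.282, -0.613, 0.219] pointing down, gripper open.
Joint ranges: [-2.83, 2.83], [-0.83, 2.19], [0.07, 2.5], [-1.14, 4.28], [0.01, 3], [-2.97, 2.97]. Speed limits (rad/s): [1.89, 1.89, 2.22, 3.14, 3.14, 3.14].

## Interface

Orientations are given as a unit quaternion [x, y, z, w].
In Python, from workcell import env, grab_frame, calibration gives the robot as it stands. Calls block until the motion is done:
- env.movep(position, orientation): joint-space move of the TCP to a pose.
- env.movel(position, attitude=None, v=0.15, force_limit=None): straight line of the TCP; attitude=None keeps the orientation; v is the mean speed in m/s. With force_limit (N) it stops when the force on the tool has changed by that much, and returns True; else False.
- env.movej(angles): joint-space move.
- env.move_gripper(opening, strength=None): finger opening in m; strength is the grip in N (None keeps the last); returns when the fingers have stopped.
- env.wait(seconds).
- env.solve_ik(position, orientation): joint angles nearest the present ones, or None.
- env.sense(): the state.
- grab_frame(name): name is "side" or "top" or "wrist"; returns (picture, depth): 400x640x3 uint8, red, green, blue; 400x640 float32, m along the optical axis (not along the pixel's ray), 0 where there is no reading.
- calibration(name): a dict with "mtx" (3x3 intrinsics, pixels), "extrinsics" (4x4, takes a point from camera to world coordinates). Camera axes: x right, y up, looking along -z (the intrinsics and any distortion apply to the point x, -y, -z); pixel columns grow to the right and rows downward; lengths in m; the calibration is good to about 2 mm. A picture is of the moment at which its call begins: read the wrist's pose just before it. calibration takes no time and is no camera call; for the wrist camera it gives the pose at the moment of the call.
A pose or a line that the arm cannot do raises env.MotionError and nothing moves.
- env.sign_off(): hands the job in; it is judged then, once.
The state is a dict: "time": time; "qpos": joint angles; "dq": joint speeds; "joint_torque": joint torques, N m; "eef_pos": TCP position; "ee_rot": TCP orientation; "ft_force": force on the tool from outside, world axes, zero at the start; "moment": the same for the moment, N m; "grip_width": finger opening in m; "gripper_force": force on a finger pad.
Only numpy, scipy, OpenCV 4.12 (cv2) and the standard library are available. Lean on these libraries where they do the work, as an engineer would, in place of code of your own. Each camera call takes 0.05 s, during which the arm holds its last target. There are 200 camera calls.

## Working session

There is one attempt and no reset: what is moved stays moved. The work goes in short steps, each a Python script; the robot and the scene stay as the last script left them, time stands still between calls to the robot, and variables do not carry over. Pictures are saved under pics/ and viewed, at most 14 in all, crops included, and the job is handed in when it is done.

```bash
mkdir -p pics; ls; python3 - <<'E'
from workcell import env, grab_frame, calibration
import cv2, numpy as np
for n in ["top","side"]:
    p,d=grab_frame(n); cv2.imwrite(f"pics/{n}0.png",p[:,:,::-1]); np.savez(f"{n}0.npz",p=p,d=d)
    c=calibration(n); print(n,np.round(c["mtx"],1).tolist(),np.round(c["extrinsics"],3).tolist(),[k for k in c], (d==0).mean())
s=env.sense(); print(s)
c=calibration("wrist"); print(np.round(c["mtx"],1).tolist(),np.round(c["extrinsics"],3).tolist())
E
```

```text
pics
top [[465.4, 0.0, 329.4], [0.0, 465.4, 196.0], [0.0, 0.0, 1.0]] [[-0.02, 0.991, -0.132, 0.42], [-1.0, -0.022, -0.016, -0.079], [-0.019, 0.131, 0.991, 1.334], [0.0, 0.0, 0.0, 1.0]] ['mtx', 'extrinsics'] 0.0038515625
side [[389.4, 0.0, 319.2], [0.0, 389.4, 200.1], [0.0, 0.0, 1.0]] [[-0.874, 0.275, -0.401, 0.191], [-0.487, -0.479, 0.731, 0.65], [0.009, 0.834, 0.552, 0.6], [0.0, 0.0, 0.0, 1.0]] ['mtx', 'extrinsics'] 0.00400390625
{'time': 0.1, 'qpos': array([-1.17780446e+00,  1.16473825e-01,  1.44219604e+00,  3.38588712e-06,
        1.58399426e+00, -3.77957612e-02]), 'dq': array([-0.00079795, -0.00099172, -0.00340269, -0.00020096,  0.00038406,
       -0.00025565]), 'joint_torque': array([ 3.21354441e-03, -7.22892523e+01, -6.23864150e+01,  7.81239965e-02,
        2.27774517e-02, -3.87661282e-05]), 'eef_pos': array([ 0.28179798, -0.61316719,  0.21795636]), 'ee_rot': array([ 9.76892154e-01,  2.13732150e-01, -9.29803590e-05, -5.27609779e-04]), 'ft_force': array([-0.38082034, -0.44003423,  0.56019505]), 'moment': array([ 0.02187605,  0.02000004, -0.02014031]), 'gripper_force': 0.0, 'grip_width': 0.09284061413864403}
[[313.8, 0.0, 314.0], [0.0, 313.8, 197.5], [0.0, 0.0, 1.0]] [[0.418, 0.874, 0.249, 0.351], [-0.909, 0.402, 0.114, -0.583], [-0.001, -0.274, 0.962, 0.385], [0.0, 0.0, 0.0, 1.0]]
```

View pics/top0.png

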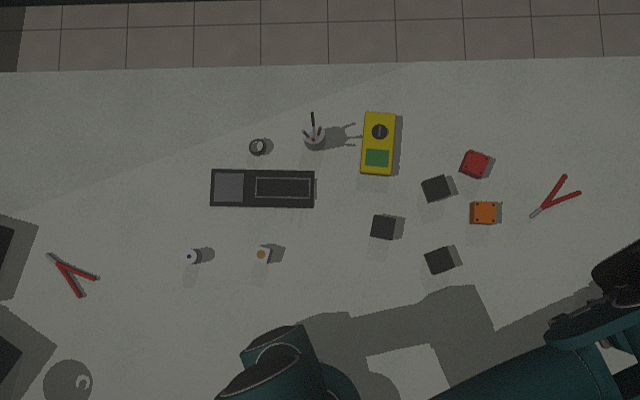

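View pics/side0.png

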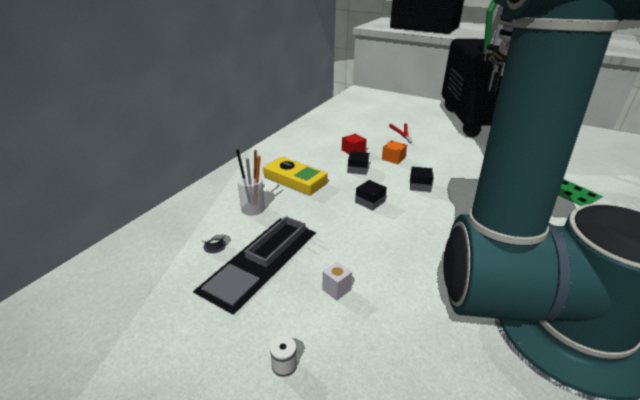

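The top view shows three black boxes at (437,188), (386,227) and (441,260). The red box (475,164) and the orange box (484,212) are look-alikes, so I leave them alone. There is one white filter at (193,256) and a square valve at (263,254). The tray has its deck at (229,188) and its well at (285,188). Next I measure all of these.

```bash
cat > h.py <<'E'
from workcell import env, grab_frame, calibration
import cv2, numpy as np
from scipy.spatial.transform import Rotation as Rn
def world(d,c):
    v,u=np.indices(d.shape); K=c["mtx"]
    P=np.stack([(u-K[0,2])/K[0,0]*d,-(v-K[1,2])/K[1,1]*d,-d],-1)
    return P@c["extrinsics"][:3,:3].T+c["extrinsics"][:3,3]
def rays(uv,name,z,c=None):
    c=c or calibration(name); K=c["mtx"]; uv=np.asarray(uv,float).reshape(-1,2)
    r=np.c_[(uv[:,0]-K[0,2])/K[0,0],-(uv[:,1]-K[1,2])/K[1,1],-np.ones(len(uv))]@c["extrinsics"][:3,:3].T
    o=c["extrinsics"][:3,3]; return (o+r*((z-o[2])/r[:,2])[:,None])[:,:2]
def rect(xy):
    (cx,cy),(w,h),a=cv2.minAreaRect(xy.astype(np.float32)); return cx,cy,w,h,a
def blobs(name,p,d,lo,hi,minpx=40):
    """components of points lo<z<hi -> rectangle in world of the flat top"""
    W=world(d,calibration(name)); ok=(d>0)&(W[...,2]>lo)&(W[...,2]<hi)&(W[...,0]>.25)&(W[...,0]<1.1)&(abs(W[...,1])<.9)
    n,l,s,c=cv2.connectedComponentsWithStats(ok.astype(np.uint8),connectivity=4); out=[]
    for i in range(1,n):
        if s[i,4]>=minpx:
            m=l==i; x,y,w,h,a=rect(W[m][:,:2]); out.append((c[i].round(),s[i,4],np.round([x,y,w,h],4),round(a,1),p[m].mean(0).round(),np.median(W[m][:,2]).round(4)))
    return out
def ori(az,t):
    """tool tilted t from straight down towards heading az; camera on the upper side"""
    h=np.array([np.cos(az),np.sin(az),0]); Z=np.array([0,0,1.])
    z=-np.cos(t)*Z+np.sin(t)*h; x=np.cos(t)*h+np.sin(t)*Z
    return Rn.from_matrix(np.c_[x,np.cross(z,x),z]).as_quat(), z
def tcp(g,az,t):
    """TCP pose for grasp point g"""
    q,z=ori(az,t); return np.asarray(g,float)+.019*z, q
E
python3 - <<'E'
from h import *
f=np.load("top0.npz"); p,d=f["p"],f["d"]
for b in blobs("top",p,d,.04,.062): print(*b)
W=world(d,calibration("top"))
print("deck z",np.median(W[180:196,222:236,2]),"bench z",np.median(W[290:310,150:200,2]))
g=p.max(2); m=np.zeros_like(g); m[150:225,190:330]=(g[150:225,190:330]<62)
m=cv2.morphologyEx(m,cv2.MORPH_CLOSE,np.ones((5,5)))
m=cv2.morphologyEx(m,cv2.MORPH_OPEN,np.ones((5,5)))
c=max(cv2.findContours(m,0,1)[0],key=cv2.contourArea)
print("tray px",cv2.boundingRect(c),rect(rays(c,"top",.006)))
# grey deck mask
print(p[188,200:330:4].max(1).tolist())
for az in (-60,-30,0,30,60):
  for r in (.45,.6,.75):
    a=np.deg2rad(az); o=[]
    for al in (20,30,35,45):
      for t in (-al,90-al):
        P,q=tcp([r*np.cos(a),r*np.sin(a),.03],a,np.deg2rad(t)); o.append(int(env.solve_ik(P,q) is not None))
    print(az,r,o)
E
```

```text
[377. 144.] 1045 [ 0.7404 -0.1989  0.0863  0.1745] 83.7 [85. 87. 33.] 0.0424
[475. 163.] 484 [ 0.6747 -0.4693  0.0607  0.0614] 65.3 [96. 40. 37.] 0.048
[437. 188.] 479 [ 0.6076 -0.3576  0.06    0.0617] 17.8 [41. 41. 38.] 0.0482
[484. 212.] 495 [ 0.5354 -0.4861  0.0639  0.0604] 85.9 [109.  63.  30.] 0.0478
[383. 227.] 479 [ 0.5007 -0.2043  0.0605  0.0598] 77.3 [42. 43. 41.] 0.0484
[  2. 234.] 64 [0.501  0.8596 0.0477 0.0157] 3.0 [29. 29. 29.] 0.0464
[261. 254.] 246 [0.4329 0.1329 0.0423 0.0418] 72.9 [108. 104.  95.] 0.053
[440. 261.] 504 [ 0.406  -0.3571  0.0598  0.0616] 19.6 [42. 42. 40.] 0.0485
[190. 257.] 207 [0.4316 0.3304 0.0424 0.041 ] 50.9 [103. 103. 102.] 0.0522
deck z 0.012725601737807901 bench z 0.00078481872183922
tray px (239, 170, 75, 38) (0.6224307417869568, 0.0949382334947586, 0.21395909786224365, 0.10780537128448486, 87.52835083007812)
[117, 117, 117, 38, 74, 73, 71, 69, 67, 68, 71, 40, 44, 44, 73, 37, 42, 39, 40, 42, 41, 41, 42, 44, 42, 43, 40, 45, 42, 81, 115, 117, 115]
-60 0.45 [1, 0, 1, 0, 1, 0, 1, 0]
-60 0.6 [1, 1, 1, 1, 1, 1, 1, 1]
-60 0.75 [1, 1, 1, 1, 1, 1, 1, 1]
-30 0.45 [1, 0, 1, 0, 1, 0, 1, 0]
-30 0.6 [1, 1, 1, 1, 1, 1, 1, 1]
-30 0.75 [1, 1, 1, 1, 1, 1, 1, 1]
0 0.45 [1, 0, 1, 0, 1, 0, 1, 0]
0 0.6 [1, 1, 1, 1, 1, 1, 1, 1]
0 0.75 [1, 1, 1, 1, 1, 1, 1, 1]
30 0.45 [1, 0, 1, 0, 1, 0, 1, 0]
30 0.6 [1, 1, 1, 1, 1, 1, 1, 1]
30 0.75 [1, 1, 1, 1, 1, 1, 1, 1]
60 0.45 [1, 0, 1, 0, 1, 0, 1, 0]
60 0.6 [1, 1, 1, 1, 1, 1, 1, 1]
60 0.75 [1, 1, 1, 1, 1, 1, 1, 1]
```

```bash
python3 - <<'E'
import cv2
t=cv2.imread("pics/top0.png")[125:280,180:500]
cv2.imwrite("pics/crop1.png",cv2.resize(t,None,fx=2.4,fy=2.4,interpolation=2))
E
```

```text
(no output)
```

View pics/crop1.png

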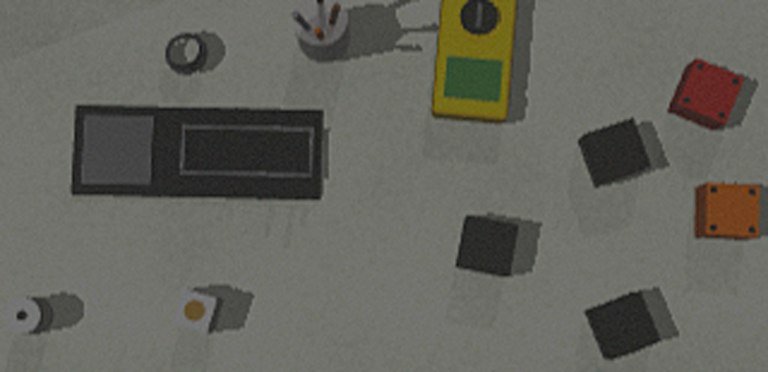

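The enlarged crop confirms three plain black boxes at crop (488,245), (615,152) and (628,324). The red (708,93) and orange (728,210) ones have studs and are decoys. Plan: turn each box 90° about the finger axis onto its side at a staging spot, regrasp it, then turn it another 90° onto the deck.

```bash
cat >> h.py <<'E'
AL=np.deg2rad(25); S=np.array([.55,-.16,.0302]); SAZ=np.arctan2(-.16,.55)
def up(dz):
    env.movel(env.sense()["eef_pos"]+[0,0,dz],v=.2)
def pick(g,az,t,grip=45,back=.10):
    P,q=tcp(g,az,t); z=ori(az,t)[1]
    env.movep(P-back*z,q); env.movel(P,v=.12); env.move_gripper(.04,grip)
    s=env.sense(); print("grip w",round(s["grip_width"],4),"F",round(float(s["gripper_force"]),1),"t",round(s["time"],1)); return s
def place(g,az,t,above=.08,back=.09,fl=10,opening=.093):
    P,q=tcp(g,az,t); z=ori(az,t)[1]
    env.movep(P+[0,0,above],q); env.movel(P+[0,0,.012],v=.12)
    hit=env.movel(P,v=.03,force_limit=fl); s=env.sense()
    print("place hit",hit,"dz",round(s["eef_pos"][2]-P[2],4))
    env.move_gripper(opening); env.movel(env.sense()["eef_pos"]-back*z,v=.2)
def near(yaw,pref):
    return yaw+np.pi/2*np.round((pref-yaw)/(np.pi/2))
E
python3 - <<'E'
from h import *
f=np.load("top0.npz"); p,d=f["p"],f["d"]
g=cv2.GaussianBlur(p.max(2),(3,3),0); m=np.zeros_like(g); m[160:216,204:322]=g[160:216,204:322]<90
m=cv2.morphologyEx(m,cv2.MORPH_OPEN,np.ones((7,7)))
c=max(cv2.findContours(m,0,1)[0],key=cv2.contourArea)
x,y,w,h,a=rect(rays(c,"top",.004)); print("tray",x,y,w,h,a,cv2.boundingRect(c))
yaw=np.deg2rad((a+45)%90-45); ty=np.array([-np.sin(yaw),np.cos(yaw)])
# deck: the lighter square
m2=np.zeros_like(g); m2[160:216,206:250]=(g[160:216,206:250]>53)&(g[160:216,206:250]<90)
m2=cv2.morphologyEx(m2,cv2.MORPH_OPEN,np.ones((5,5))); c=max(cv2.findContours(m2,0,1)[0],key=cv2.contourArea)
dk=rect(rays(c,"top",.012)); print("deck",np.round(dk,4))
print("yaw",yaw,"centre+95:",np.array([x,y])+.095*ty)
D=[.62,.252]
for n,q,az in [("B",(.5007,-.2043,.024),near(np.deg2rad(77.3),-.38)),("A1",(.6076,-.3576,.024),np.deg2rad(17.8)),("A2",(.6076,-.3576,.024),np.deg2rad(-72.2)),("C1",(.406,-.3571,.024),np.deg2rad(-70.4)),("C2",(.406,-.3571,.024),np.deg2rad(19.6)),
   ("S",S,SAZ),("D",(*D,.036),yaw),("D3",(*D,.132),yaw)]:
  r=[]
  for t in (0,-AL,np.pi/2-AL):
    P,qq=tcp(q,az,t)
    for dz in (0,.1):
      s=env.solve_ik(P+[0,0,dz],qq); r.append(None if s is None else np.round(s,1).tolist())
  print(n,round(az,2),[x for x in r])
E
```

```text
tray 0.6241134405136108 0.1347849816083908 0.3094135522842407 0.11322889477014542 87.47470092773438 (210, 168, 107, 41)
deck [6.28500e-01 2.33600e-01 8.43000e-02 8.17000e-02 8.87118e+01]
yaw -0.044074783408593374 centre+95: [0.62829919 0.22969272]
B -0.22 [[-0.4, -0.0, 2.0, -0.0, 1.2, 1.4], [-0.4, -0.1, 1.9, -0.0, 1.4, 1.4], [-0.4, 0.2, 1.7, -0.1, 1.6, 1.4], [-0.4, 0.2, 1.6, -0.1, 1.8, 1.4], None, None]
A1 0.31 [[-0.6, 0.3, 1.6, -0.0, 1.3, 0.7], [-0.6, 0.2, 1.5, -0.0, 1.4, 0.7], [-0.5, 0.5, 1.4, -0.3, 1.6, 0.9], [-0.5, 0.4, 1.3, -0.3, 1.7, 0.8], [-0.9, 0.3, 2.0, 1.4, 1.1, -0.5], [-0.9, 0.1, 1.9, 1.3, 1.1, -0.3]]
A2 -1.26 [[-0.6, 0.3, 1.6, -0.0, 1.3, 2.3], [-0.6, 0.2, 1.5, -0.0, 1.4, 2.3], [-0.7, 0.5, 1.3, 0.2, 1.6, 2.1], [-0.7, 0.4, 1.3, 0.2, 1.8, 2.2], None, None]
C1 -1.23 [[-0.8, -0.0, 2.0, -0.0, 1.2, 2.0], [-0.8, -0.1, 1.9, -0.0, 1.4, 2.0], [-0.9, 0.2, 1.7, 0.2, 1.6, 1.9], [-0.9, 0.1, 1.7, 0.2, 1.8, 1.9], None, None]
C2 0.34 [[-0.8, -0.0, 2.0, -0.0, 1.2, 0.5], [-0.8, -0.1, 1.9, -0.0, 1.4, 0.5], [-0.6, 0.1, 1.8, -0.3, 1.5, 0.7], [-0.6, 0.0, 1.7, -0.3, 1.6, 0.7], [-1.3, 0.1, 2.2, 1.2, 1.3, -0.6], [-1.3, -0.1, 2.1, 1.2, 1.4, -0.4]]
S -0.28 [[-0.3, 0.0, 1.9, -0.0, 1.2, 1.5], [-0.3, -0.1, 1.8, -0.0, 1.4, 1.5], [-0.3, 0.3, 1.6, -0.0, 1.7, 1.5], [-0.3, 0.2, 1.5, -0.0, 1.8, 1.5], None, [-0.4, -0.6, 2.5, 0.6, 0.1, 1.0]]
D -0.04 [[0.3, 0.2, 1.7, -0.0, 1.3, 2.0], [0.3, 0.1, 1.6, -0.0, 1.4, 2.0], [0.3, 0.5, 1.4, 0.1, 1.7, 1.9], [0.3, 0.4, 1.3, 0.1, 1.8, 1.9], None, None]
D3 -0.04 [[0.3, 0.1, 1.6, -0.0, 1.4, 2.0], [0.3, 0.1, 1.5, -0.0, 1.6, 2.0], [0.3, 0.4, 1.3, 0.1, 1.8, 1.9], [0.3, 0.4, 1.2, 0.2, 2.0, 1.9], None, None]
```

```bash
python3 - <<'E'
from h import *
D=[.6285,.2325]; yaw=-.035
def chk(g,az,t):
    P,q=tcp(g,az,t); return all(env.solve_ik(P+[0,0,dz],q) is not None for dz in (0,.05,.1))
for al in (20,25,30,35,40,45,50):
    a=np.deg2rad(al); r=[]
    for k,n in enumerate(("+x","+y","-x","-y")):
        r.append((n,[int(chk((*D,z),yaw+k*np.pi/2,np.pi/2-a)) for z in (.036,.084,.132)]))
    s=[]
    for (x,y) in ((.5,-.15),(.55,-.15),(.6,-.1),(.6,-.2)):
      for off in (0,.35,.7,1.05):
        az=np.arctan2(y,x)+off; s.append(int(chk((x,y,.03),az,np.pi/2-a)) and int(chk((x,y,.03),az,-a)))
    print(al,r,s)
E
```

```text
20 [('+x', [0, 0, 0]), ('+y', [1, 1, 1]), ('-x', [1, 1, 1]), ('-y', [1, 1, 1])] [0, 0, 1, 1, 0, 1, 1, 1, 1, 1, 1, 1, 1, 1, 1, 1]
25 [('+x', [0, 0, 0]), ('+y', [1, 1, 1]), ('-x', [1, 1, 1]), ('-y', [1, 1, 1])] [0, 0, 1, 1, 0, 1, 1, 1, 1, 1, 1, 1, 1, 1, 1, 1]
30 [('+x', [0, 0, 0]), ('+y', [1, 1, 1]), ('-x', [1, 1, 1]), ('-y', [1, 1, 1])] [0, 0, 1, 1, 1, 1, 1, 1, 1, 1, 1, 1, 1, 1, 1, 1]
35 [('+x', [0, 1, 1]), ('+y', [1, 1, 1]), ('-x', [1, 1, 1]), ('-y', [1, 1, 1])] [0, 0, 1, 1, 1, 1, 1, 1, 1, 1, 1, 1, 1, 1, 1, 1]
40 [('+x', [1, 1, 1]), ('+y', [1, 1, 1]), ('-x', [1, 1, 1]), ('-y', [1, 1, 1])] [0, 1, 1, 1, 1, 1, 1, 1, 1, 1, 1, 1, 1, 1, 1, 1]
45 [('+x', [1, 1, 1]), ('+y', [1, 1, 1]), ('-x', [1, 1, 1]), ('-y', [1, 1, 1])] [1, 1, 1, 1, 1, 1, 1, 1, 1, 1, 1, 1, 1, 1, 1, 1]
50 [('+x', [1, 1, 1]), ('+y', [1, 1, 1]), ('-x', [1, 1, 1]), ('-y', [1, 1, 1])] [1, 1, 1, 1, 1, 1, 1, 1, 1, 1, 1, 1, 1, 1, 1, 1]
```

```bash
cat >> h.py <<'E'
S=np.array([.52,-.10,.0302])
E
python3 - <<'E'
from h import *
def chk(g,az,t):
    P,q=tcp(g,az,t); return all(env.solve_ik(P+[0,0,dz],q) is not None for dz in (0,.05,.1))
for saz in (0.,.15,.3,.45):
  print(saz,[(al,chk(S,saz,np.deg2rad(90-al)),chk(S,saz,-np.deg2rad(al))) for al in (30,35,40,45)])
SAZ=.3; a=np.deg2rad(40)
env.move_gripper(.093); up(.1)
pick([.5007,-.2043,.0242],near(np.deg2rad(77.3),-.2),-a)
up(.12)
place(S,SAZ,np.pi/2-a)
up(.15)
p,d=grab_frame("side"); cv2.imwrite("pics/s1.png",cv2.resize(p[80:300,180:500,::-1],None,fx=2,fy=2))
p,d=grab_frame("top")
for b in blobs("top",p,d,.04,.07): print(*b)
E
```

```text
0.0 [(30, False, True), (35, False, True), (40, True, True), (45, True, True)]
0.15 [(30, False, True), (35, True, True), (40, True, True), (45, True, True)]
0.3 [(30, True, True), (35, True, True), (40, True, True), (45, True, True)]
0.45 [(30, True, True), (35, True, True), (40, True, True), (45, True, True)]
grip w 0.0602 F 45.0 t 4.5
place hit False dz -0.0001
[377. 145.] 921 [ 0.7399 -0.1991  0.0864  0.1703] 83.5 [87. 89. 35.] 0.0425
[390. 120.] 93 [ 0.8039 -0.2325  0.0345  0.0415] 87.8 [117. 106.  24.] 0.0422
[316. 145.] 52 [ 0.7369 -0.0219  0.0153  0.0531] 11.2 [63. 63. 60.] 0.0544
[475. 163.] 477 [ 0.6747 -0.4693  0.0608  0.0631] 64.4 [99. 41. 38.] 0.0481
[437. 188.] 480 [ 0.6075 -0.3577  0.06    0.0618] 17.5 [42. 42. 40.] 0.0486
[484. 213.] 492 [ 0.5353 -0.4857  0.0619  0.0606] 85.5 [113.  65.  31.] 0.0483
[345. 221.] 392 [ 0.5194 -0.0996  0.0486  0.0593] 17.4 [55. 56. 54.] 0.0606
[  2. 234.] 74 [0.4993 0.8598 0.0506 0.0167] 1.0 [30. 30. 30.] 0.0467
[261. 254.] 244 [0.4331 0.1329 0.0422 0.0419] 72.8 [112. 108.  99.] 0.0528
[440. 261.] 505 [ 0.4058 -0.357   0.0603  0.0615] 20.1 [38. 38. 36.] 0.048
[190. 256.] 209 [0.4312 0.3311 0.0409 0.0423] 25.0 [107. 107. 106.] 0.0523
```

View pics/s1.png

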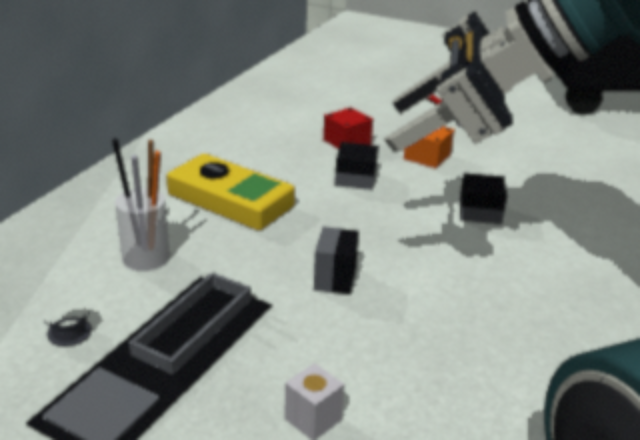

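Box B stands closed on its side at crop pixel (337,260), lid facing away, exactly at staging. Now one close look at the deck.

```bash
python3 - <<'E'
from h import *
P,q=tcp([.56,.18,.26],0,0); env.movep(P,q)
c=calibration("wrist"); p,d=grab_frame("wrist"); cv2.imwrite("pics/w1.png",p[:,:,::-1])
np.savez("w1.npz",p=p,d=d,E=c["extrinsics"],K=c["mtx"])
W=world(d,c); print("t",env.sense()["time"], "cam",c["extrinsics"][:3,3])
E
```

```text
t 11.6 cam [0.63548997 0.17779122 0.40810586]
```

View pics/w1.png

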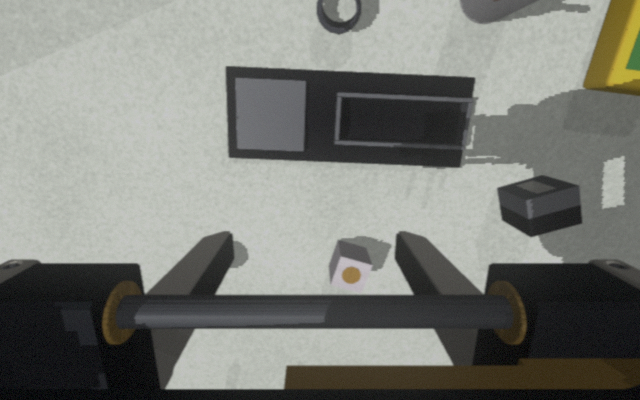

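The deck's grey square spans about (236,78)–(305,152), the tray runs from (227,67) to (474,166), and the well runs from (335,93) to (472,150).

```bash
python3 - <<'E'
from h import *
f=np.load("w1.npz"); p=f["p"]; c={"mtx":f["K"],"extrinsics":f["E"]}
g=cv2.GaussianBlur(p.max(2),(3,3),0); print(g[115,222:330:3].tolist(), g[60:175:4,270].tolist())
m=np.zeros_like(g); m[66:160,226:316]=(g[66:160,226:316]>70)&(g[66:160,226:316]<140)
m=cv2.morphologyEx(m,cv2.MORPH_OPEN,np.ones((9,9))); k=max(cv2.findContours(m,0,1)[0],key=cv2.contourArea)
print("deck",np.round(rect(rays(k,0,.012,c)),4),cv2.boundingRect(k))
m=np.zeros_like(g); m[55:180,215:484]=g[55:180,215:484]<120
m=cv2.morphologyEx(cv2.morphologyEx(m,cv2.MORPH_CLOSE,np.ones((5,5))),cv2.MORPH_OPEN,np.ones((25,25)))
k=max(cv2.findContours(m,0,1)[0],key=cv2.contourArea)
print("tray",np.round(rect(rays(k,0,.006,c)),4),cv2.boundingRect(k))
w=rays([[339,97],[472,101],[466,146],[338,144]],0,.026,c); print("well corners",np.round(w,4).tolist(),w.mean(0),np.linalg.norm(w-np.roll(w,1,0),axis=1))
E
```

```text
[195, 184, 81, 58, 61, 106, 116, 117, 116, 115, 116, 114, 114, 113, 113, 113, 112, 114, 112, 111, 111, 111, 109, 109, 109, 109, 108, 100, 43, 41, 43, 43, 41, 42, 42, 40] [188, 188, 111, 55, 55, 106, 114, 112, 114, 112, 112, 113, 113, 111, 112, 112, 114, 112, 113, 114, 113, 113, 111, 54, 56, 154, 187, 185, 191]
deck [6.27100e-01 2.31900e-01 8.54000e-02 8.55000e-02 8.75336e+01] (234, 77, 72, 75)
tray [ 0.6228  0.1332  0.3054  0.1105 87.5547] (227, 67, 246, 100)
well corners [[0.6479, 0.1488], [0.6434, -0.0061], [0.5914, -0.006], [0.5938, 0.1488]] [0.6191072 0.0713504] [0.0540701  0.15497344 0.0520308  0.15487805]
```

```bash
cat >> h.py <<'E'
DK=np.array([.6275,.232]); YAW=-.043; SAZ=.3; A40=np.deg2rad(40)
def to_deck(level):
    pick(S+[-.0003,0,0],SAZ,-A40); up(.15+.03*level)
    place([*DK,.0365+.048*level],YAW,np.pi/2-A40); up(.12)
E
python3 - <<'E'
from h import *
to_deck(0)
p,d=grab_frame("top")
for b in blobs("top",p,d,.05,.08): print(*b)
p,d=grab_frame("side"); cv2.imwrite("pics/s2.png",cv2.resize(p[80:360,180:500,::-1],None,fx=2,fy=2))
print(env.sense()["time"])
E
```

```text
grip w 0.0597 F 45.0 t 14.4
place hit False dz -0.0001
[315. 144.] 56 [ 0.7389 -0.0188  0.0189  0.0575] 4.3 [66. 66. 63.] 0.0653
[225. 185.] 477 [0.6268 0.2322 0.0634 0.0611] 86.1 [83. 84. 82.] 0.0605
[261. 254.] 212 [0.433  0.133  0.0417 0.0414] 72.1 [117. 112. 101.] 0.0533
[596. 278.] 54 [ 0.353  -0.7609  0.0605  0.0156] 8.7 [27. 27. 26.] 0.0748
[612. 303.] 61 [ 0.2873 -0.7935  0.0824  0.0067] 29.1 [33. 33. 31.] 0.0747
20.075
```

View pics/s2.png

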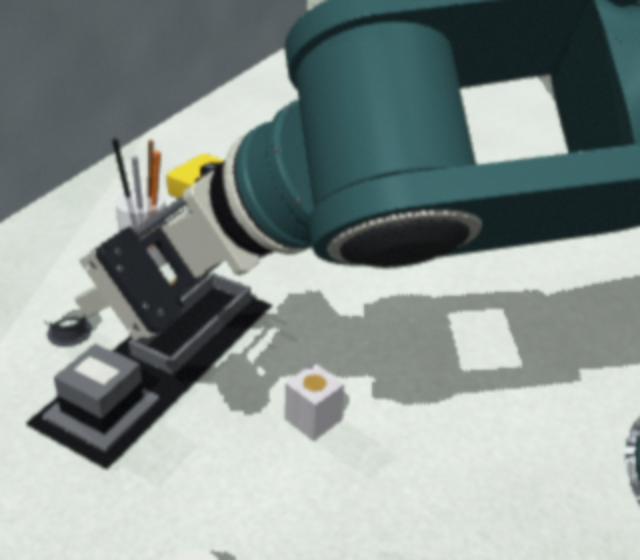

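The box sits lid up, label at (97,372), closed and centred. Now box C, then box A.

```bash
python3 - <<'E'
from h import *
pick([.4059,-.357,.0242],np.deg2rad(19.9),-A40,back=.12); up(.12)
place(S,SAZ,np.pi/2-A40); up(.1)
to_deck(1)
p,d=grab_frame("top")
for b in blobs("top",p,d,.04,.12): print(*b)
print(env.sense()["time"])
E
```

```text
grip w 0.0601 F 45.0 t 23.9
place hit False dz -0.0001
grip w 0.0595 F 45.0 t 32.5
place hit False dz -0.0001
[372. 115.] 43 [ 0.8238 -0.1861  0.0374  0.0154] 86.2 [125. 114.  24.] 0.0423
[378. 145.] 853 [ 0.7337 -0.1981  0.0847  0.1627] 85.2 [84. 89. 39.] 0.0427
[313. 135.] 447 [ 0.7605 -0.0177  0.0625  0.0635] 88.7 [96. 95. 93.] 0.09
[368. 135.] 40 [ 0.7639 -0.1726  0.0141  0.0421] 88.1 [125. 115.  26.] 0.0419
[475. 163.] 479 [ 0.6749 -0.4694  0.0614  0.0624] 64.8 [104.  43.  40.] 0.0482
[223. 183.] 676 [0.6268 0.232  0.0616 0.0611] 87.3 [74. 74. 72.] 0.1077
[437. 188.] 480 [ 0.6078 -0.3577  0.0602  0.0628] 17.5 [45. 45. 42.] 0.0486
[485. 212.] 487 [ 0.5352 -0.4861  0.0626  0.0601] 85.8 [119.  68.  34.] 0.0483
[  2. 234.] 69 [0.4998 0.859  0.0505 0.0189] 3.3 [31. 32. 31.] 0.0483
[613. 280.] 807 [ 0.3663 -0.8007  0.1005  0.2122] 71.1 [24. 25. 24.] 0.0949
[261. 254.] 245 [0.4327 0.1329 0.0423 0.0421] 72.9 [115. 110. 101.] 0.0525
38.2333
```

```bash
python3 - <<'E'
from h import *
a=np.deg2rad(32)
pick([.6077,-.3577,.0242],np.deg2rad(17.6),-a,back=.12); up(.12)
place(S,SAZ,np.pi/2-a); up(.1)
to_deck(2)
p,d=grab_frame("top"); cv2.imwrite("pics/t3.png",p[:,:,::-1])
for b in blobs("top",p,d,.04,.17): print(*b)
p,d=grab_frame("side"); cv2.imwrite("pics/s3.png",p[:,:,::-1])
print(env.sense()["time"])
E
```

```text
grip w 0.0597 F 45.0 t 42.2
place hit False dz -0.0001Traceback (most recent call last):
  File "<stdin>", line 4, in <module>
  File "h.py", line 42, in place
    env.move_gripper(opening); env.movel(env.sense()["eef_pos"]-back*z,v=.2)
                               ~~~~~~~~~^^^^^^^^^^^^^^^^^^^^^^^^^^^^^^^^^^^^
workcell.MotionError: the arm cannot follow that straight line within its joint ranges
```

```bash
python3 - <<'E'
from h import *
up(.13); to_deck(2)
p,d=grab_frame("top"); cv2.imwrite("pics/t3.png",p[:,:,::-1])
for b in blobs("top",p,d,.04,.17): print(*b)
p,d=grab_frame("side"); cv2.imwrite("pics/s3.png",p[:,:,::-1])
print(env.sense()["time"])
E
```

```text
grip w 0.0597 F 45.0 t 50.2
place hit False dz -0.0001
[378. 142.] 829 [ 0.7421 -0.1996  0.0857  0.1739] 83.8 [88. 91. 38.] 0.0426
[313. 134.] 524 [ 0.7608 -0.017   0.0646  0.0632] 39.9 [90. 88. 86.] 0.0909
[475. 163.] 479 [ 0.6742 -0.469   0.0605  0.063 ] 64.1 [104.  44.  41.] 0.0482
[371. 167.] 71 [ 0.6692 -0.1772  0.0277  0.037 ] 61.8 [ 98. 102.  36.] 0.0418
[220. 181.] 844 [0.6268 0.2319 0.0626 0.0605] 88.1 [69. 70. 67.] 0.1551
[484. 213.] 492 [ 0.5352 -0.4853  0.0624  0.0605] 85.6 [119.  69.  35.] 0.0485
[  2. 234.] 67 [0.4991 0.8598 0.0156 0.0503] 88.7 [31. 31. 31.] 0.0488
[617. 282.] 1613 [ 0.3665 -0.8003  0.1     0.2127] 70.8 [23. 24. 23.] 0.12
[261. 254.] 247 [0.4329 0.1328 0.0424 0.0422] 72.3 [115. 111. 101.] 0.0528
56.2
```

View pics/s3.png

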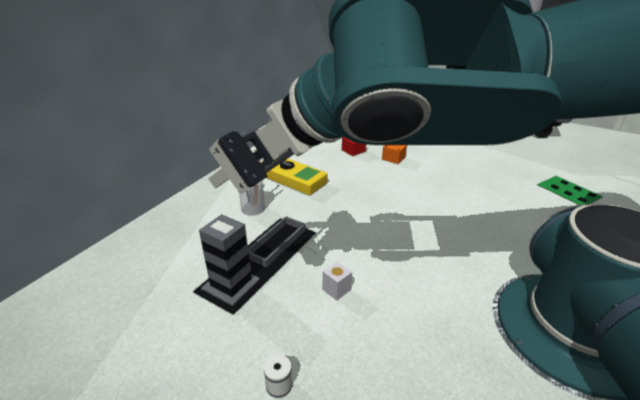

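View pics/t3.png

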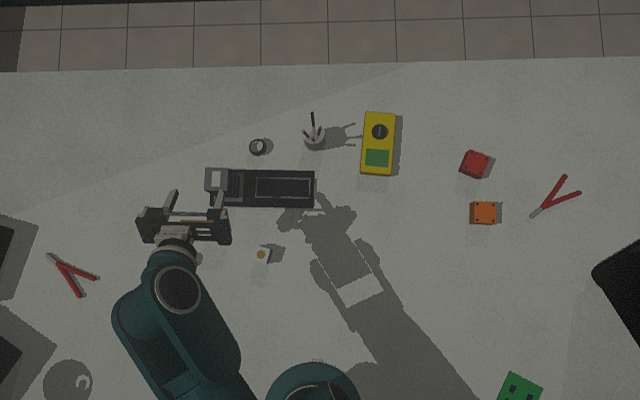

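The three-box stack is good, with its top at (.6268,.2319,.155). In the side view the filter has moved to (278,377) from (283,357), so it was knocked. The top view shows the arm hiding it. I'll do the valve first and then re-measure the filter.

```bash
cat >> h.py <<'E'
WL=np.array([.620,.0735])
def in_well(g,az,y):
    pick([*g,.041],az,0,30); up(.15)
    P,q=tcp([.46,.06,.24],YAW,0); env.movep(P,q)
    w=WL+y*np.array([-np.sin(YAW),np.cos(YAW)])
    place([*w,.0475],YAW,0,back=.1,opening=.051)
E
python3 - <<'E'
from h import *
P,q=tcp([.46,.06,.26],YAW,0); env.movep(P,q)
in_well([.4329,.1328],np.deg2rad(-17.5),-.048)
env.move_gripper(.093)
p,d=grab_frame("top"); cv2.imwrite("pics/t4.png",p[:,:,::-1])
for b in blobs("top",p,d,.04,.17): print(*b)
c=calibration("wrist"); p,d=grab_frame("wrist"); cv2.imwrite("pics/w4.png",p[:,:,::-1])
print(env.sense()["time"])
E
```

```text
grip w 0.0419 F 30.0 t 59.5
place hit True dz -0.0005
[315. 129.] 273 [ 0.7669 -0.0182  0.063   0.0558] 84.9 [92. 90. 88.] 0.0918
[378. 145.] 904 [ 0.7324 -0.1971  0.0853  0.1589] 83.1 [84. 87. 36.] 0.0427
[475. 163.] 482 [ 0.6742 -0.4695  0.0613  0.0619] 64.4 [106.  44.  40.] 0.0479
[220. 182.] 884 [0.6265 0.2321 0.0625 0.0605] 88.2 [69. 70. 68.] 0.1547
[299. 192.] 72 [0.6023 0.0272 0.0368 0.012 ] 88.4 [111. 107. 106.] 0.0586
[485. 213.] 489 [ 0.5352 -0.4855  0.0625  0.0603] 85.3 [122.  70.  34.] 0.0485
[  2. 234.] 65 [0.5014 0.8593 0.0143 0.0443] 86.5 [32. 32. 31.] 0.0499
[617. 282.] 1615 [ 0.3662 -0.7999  0.101   0.2129] 71.0 [24. 24. 23.] 0.1203
[177. 261.] 204 [0.419  0.3639 0.0401 0.04  ] 47.4 [114. 115. 114.] 0.053
64.925
```

View pics/t4.png

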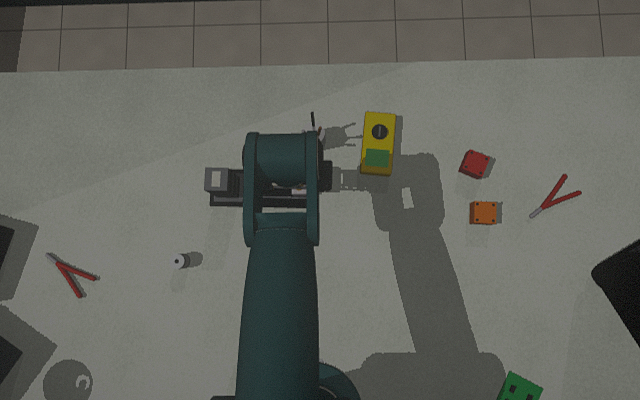

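The filter is at (180,260), standing upright, world (.419,.364). The valve is in the well.

```bash
python3 - <<'E'
from h import *
P,q=tcp([.42,.2,.26],.3,0); env.movep(P,q)
p,d=grab_frame("top"); b=[b for b in blobs("top",p,d,.045,.06,80) if abs(b[2][1]-.36)<.08 and b[4].min()>80]; print(b)
in_well(b[0][2][:2],.5,.020)
up(.05); P,q=tcp([.42,-.05,.30],0,0); env.movep(P,q); env.move_gripper(.093); env.movep(*tcp([.40,-.25,.30],0,0))
p,d=grab_frame("top"); cv2.imwrite("pics/t5.png",cv2.resize(p[120:290,160:480,::-1],None,fx=2.4,fy=2.4))
for b in blobs("top",p,d,.04,.17): print(*b)
p,d=grab_frame("side"); cv2.imwrite("pics/s5.png",cv2.resize(p[120:400,160:480,::-1],None,fx=2,fy=2))
print(env.sense()["time"])
E
```

```text
[]Traceback (most recent call last):
  File "<stdin>", line 4, in <module>
IndexError: list index out of range
```

The arm hides the filter at this pose, so I use the position just measured.

```bash
python3 - <<'E'
from h import *
in_well([.419,.3639],.5,.020)
up(.05); P,q=tcp([.42,-.05,.30],0,0); env.movep(P,q); env.move_gripper(.093); env.movep(*tcp([.40,-.25,.30],0,0))
p,d=grab_frame("top"); cv2.imwrite("pics/t5.png",cv2.resize(p[120:290,160:480,::-1],None,fx=2.4,fy=2.4))
for b in blobs("top",p,d,.04,.17): print(*b)
p,d=grab_frame("side"); cv2.imwrite("pics/s5.png",cv2.resize(p[120:400,160:480,::-1],None,fx=2,fy=2))
print(env.sense()["time"])
E
```

```text
grip w 0.0414 F 30.0 t 68.8
place hit True dz -0.0005
[313. 134.] 526 [ 0.7617 -0.0176  0.0638  0.0648] 57.2 [87. 86. 83.] 0.0903
[371. 115.] 44 [ 0.8207 -0.1797  0.0315  0.0202] 78.6 [121. 111.  24.] 0.0417
[378. 143.] 940 [ 0.7408 -0.1982  0.0872  0.1757] 83.0 [88. 90. 36.] 0.0426
[475. 163.] 481 [ 0.6746 -0.4692  0.0604  0.063 ] 65.7 [101.  42.  39.] 0.0482
[220. 182.] 881 [0.6269 0.2322 0.0624 0.0609] 87.6 [68. 68. 66.] 0.1545
[275. 186.] 193 [0.6205 0.0933 0.0416 0.0409] 65.4 [107. 107. 107.] 0.0581
[299. 187.] 232 [0.6174 0.0253 0.0411 0.0424] 88.0 [109. 103.  95.] 0.0586
[484. 213.] 495 [ 0.5354 -0.4855  0.0621  0.0605] 85.4 [114.  64.  28.] 0.0483
[  2. 234.] 64 [0.5008 0.8604 0.0474 0.0154] 0.9 [31. 31. 30.] 0.0484
[617. 282.] 1624 [ 0.3662 -0.7998  0.1012  0.2126] 71.1 [22. 22. 21.] 0.1202
77.1333
```

View pics/t5.png

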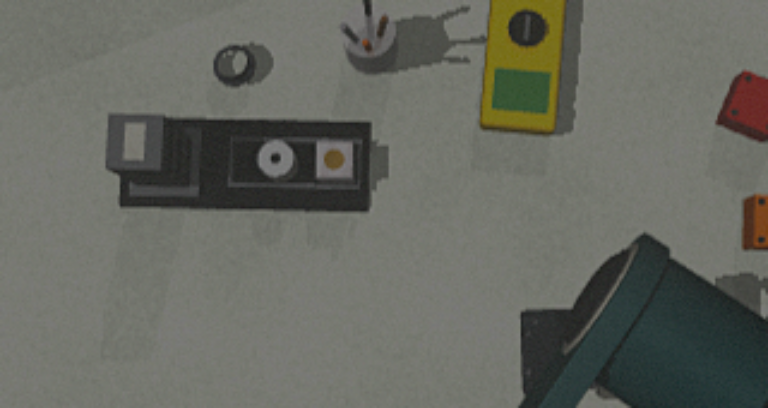

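View pics/s5.png

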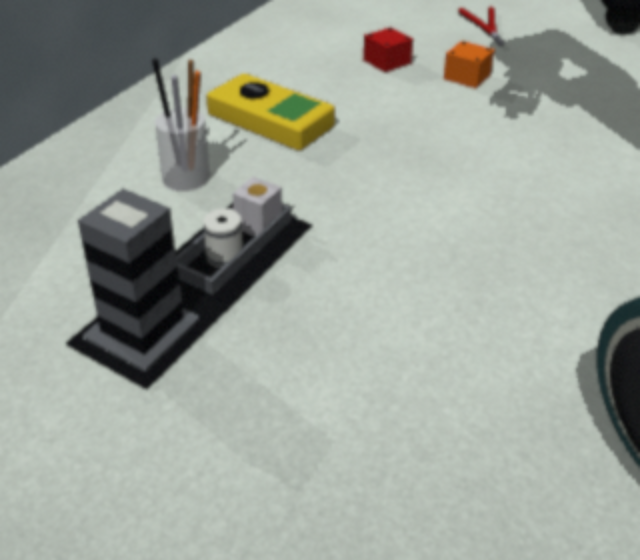

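The side view shows the three-box stack square and closed at (125,265), with the filter (222,235) and valve (258,207) upright in the well. In the top crop the meter, spool and cup are unmoved. I'm handing in.

```bash
python3 -c "
from h import *
print(env.sign_off())"
```

```text
the job is handed in; nothing more can be done
None
```

I handed the job in at about 77 s: all three boxes are turned over and stacked lid up on the deck with lids closed, the one filter present and the valve stand upright in the well, and the meter, spool, cup and decoys are where they were.

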